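# Ready the fluorescence imager: filter to its first click, light shield closed

## Task

Get the fluorescence imager ready to look at the chamber slide on its stage: push the filter slider in until it clicks into its first stop and leave it resting there, not on at the second. Shut out the room light by folding the two leaves of the light shield down flat, so that the lipped leaf ends with its rubber lip lying over the edge of the plain leaf. Do not shift the chamber slide or knock the things standing beside the imager.

Things in the scene. Friction and masses are not known exactly. Their poses are not given: they have to be found in the camera images.
- imager: White benchtop fluorescence imager, fixed. Origin: centre of its underside on the bench; x runs from its front (facing the robot) to its back, y to its left, z up. In its frame, mm: low nose x -135..-45, y -80..80, top z 95; taller housing behind it x -55..140, y -105..105, top z 136. Black focus knob (not used) on the nose's left side, out to y 112. Filter slider on the nose's right side.
- stage (a point): Centre of the stage insert, on its upper face (imager frame x 40, y 0, z 140 mm; axes as the imager). Around it on the housing stand the four grey walls of the light shield, an open-topped box, imager frame x -35..115, y -85..85 mm, walls 4 mm thick, their tops at z 176 mm.
- filter_slider (a joint): How far the filter slider is pushed in, m: 0 fully out (starts between 0 and 0.014), growing as it goes in along the imager's +y. First click stop at 0.030, second at 0.055, hard end at 0.0565. Sliding takes about 1.5 to 3 N, pushing on out of a stop about 10 N; within about 2.5 mm of a stop a spring ball draws it in. It stays where it is left.
- slider_knob (a point): Centre of the outer end face of the slider's round steel knob (20 mm diameter, 16 mm long, axis level along the imager's y), imager frame x -100, y -166 + slider value, z 66 mm. A flat bar 14 mm wide, 8 mm thick runs from it into the nose. Axes as the imager: push along +y. Bar seen between knob and slot plate: 34 mm at the first stop, 9 mm at the second.
- slot (a point): Centre of the dark slot plate's outer face on the nose's right side, where the slider bar goes in (imager frame x -100, y -86, z 66 mm; axes as the imager). Two thin black lines run across the top of the bar: the inner one meets this plate at the first stop, the outer one (nearer the knob) at the second.
- plain_leaf (a joint): Opening of the plain leaf, rad: 0 closed flat, 1.57 upright, 1.95 leaning outwards on its stop; starts 1.5 to 1.95. Plain grey panel, 150 mm long, 84 mm from hinge axis to free edge, 4 mm thick, hinged on top of the shield's right wall (imager -y side). Stiff hinge: stays at any angle it is left at, so it must be pressed right down; under 1 N at its edge moves it.
- plain_leaf_hinge (a point): Middle of the plain leaf's hinge axis (imager frame x 40, y -85, z 178 mm). Turns with the leaf: x along the hinge as the imager's x, y along the leaf from hinge to free edge, z square to the leaf out of the face that is on top when closed; with the leaf open that face looks outwards, to the imager's right. The closed panel is z 176..180 mm.
- plain_leaf_edge (a point): Middle of the plain leaf's free edge, half way through its thickness, 84 mm from the hinge axis; axes as plain_leaf_hinge.
- lipped_leaf (a joint): Opening of the lipped leaf, rad: values, starts, panel and stiff hinge as plain_leaf, but hinged on the shield's left wall (imager +y side), and with a black rubber lip along the free edge of its outer face, 26 mm wide, 4 mm thick, reaching 14 mm past the panel. Closed, the lip lies on the plain leaf's edge; if this leaf is down first the plain one lands on the lip, about 0.1 rad short of flat.
- lipped_leaf_hinge (a point): Middle of the lipped leaf's hinge axis (imager frame x 40, y 85, z 178 mm). Turns with the leaf: x along the hinge as the imager's x, y along the leaf from free edge to hinge, z square to the leaf out of the face that is on top when closed; with the leaf open that face looks outwards, to the imager's left.
- lipped_leaf_edge (a point): Middle of the free edge of the lipped leaf's grey panel, half way through its thickness, 84 mm from the hinge axis (the lip reaches on to 98 mm); axes as lipped_leaf_hinge.
- chamber_slide: Loose chamber slide: clear 76 x 26 mm glass slide carrying a clear box of wells, 17 mm high in all, lying between low locating lips in the middle of the stage, inside the shield walls. Origin: centre of its underside. To be left alone.
- slide_box: Loose closed grey plastic slide box, 98 x 83 mm, 35 mm high, on the bench left of the imager's nose. Origin: centre of its underside. To be left alone.
- tube_rack: Loose low white tube rack, 120 x 56 mm, 42 mm high with its tubes, on the bench left of the imager's back half. Origin: centre of its underside. To be left alone.
- dropper: Loose small amber bottle, 30 mm diameter, 78 mm high with its cap, on the bench right of the imager's back half. Origin: centre of its underside. To be left alone.

How it is judged:
By the outcome, as a careful person would: the job done as asked, in the order asked, and still so for the second after the job is handed in, with the robot touching nothing.
It also fails if it takes over 66 s, if anything falls off the work surface, if the arm or the gripper's body presses on something with over 40 N, if the wrist force passes 120 N, or if a joint passes its speed limit or range.

## Robot

A 6-joint arm with a two-finger parallel gripper is mounted at the origin on the work surface. World frame = base frame: x ahead of the robot, y to its left, z up, the work surface at z = 0. Lengths are in m, angles in rad, forces in N, time in s.
With the tool pointing down it reaches from about 0.3 to 0.775 m from the base axis. Payload 14.6 kg.
Tool frame: the origin (TCP) lies at the very end of the fingers, on their centre line; the grasp point (between the pads) lies 19 mm behind it; z points along the fingers, y is the line along which they close (so a half turn about z gives the same grasp; the last joint's range is limited). The gripper opens to 85 mm and grips with 20 to 120 N. Pads are 22 mm wide; open, the fingers measure 114 mm over their backs; the gripper's body (76 mm by 85 mm) begins 54 mm behind the grasp point. The pads swing forward as they close: fully open they stand 13 mm farther back than shut.
Start: joints at [-1.242, 0.3, 1.521, -0, 1.321, -0.067], TCP at [0.212, -0.507, 0.2] pointing down, gripper open.
Joint ranges: [-3.03, 3.03], [-0.79, 2.21], [0.23, 2.52], [-1.04, 4.18], [0, 3.07], [-2.55, 2.55]. Speed limits (rad/s): [2.22, 2.22, 2.57, 3.14, 3.14, 3.14].

## Interface

Orientations are given as a unit quaternion [x, y, z, w].
In Python, from station import get_state, read_camera, camera_info, sign_off gives the robot as it stands. The module is installed in compiled form; this text tells all that it offers.
- The arm moves only by the tool apply_moves, never from a script. Its argument "plan" is a list of rows, each a list of 4 numbers: the shift along the tool's x, y, z in cm, then the turn about the tool's z in degrees. A call has 1 to 10 rows; each row is the pose to reach, as a shift and turn from the pose commanded when the call began, along the tool's axes at that moment; what a row does not reach only later rows make up. A row lasts 1/8 s, in which the tool goes at most 62.5 mm and 10.7 degrees, less where a joint would pass 70% of its speed; a pose out of reach is approached as far as the arm can. A call with a gripper value outside its range is refused whole. "gripper" is the closure, from -1 (fully open) to 1 (shut), set as the call begins (left out, the last holds). The fingers move at their own pace and stop on an object; "grip_force" is the grip in N (left out, the last holds). Time passes only in rows, so rows that repeat a pose let the fingers close. It gives the time, the measured TCP pose, the force, the opening and the grip force at its end, in the units of the state.
- get_state(): the state, without advancing time (a new reading comes with each control period).
- read_camera(name): name is "scene" or "top"; returns the picture (384x512x3 uint8, red, green, blue); there is no depth.
- camera_info(name): a dict with "fx", "fy", "cx", "cy" (pixels), "rvec" (rotation vector, rad) and "tvec" (3), from world to camera coordinates, as OpenCV has them. Camera axes: x right, y down, z forward; pixel columns grow to the right and rows downward; lengths in m; the calibration is good to about 2 mm. A picture is of the moment at which its call begins. camera_info takes no time and is no camera call.
- sign_off(): hands the job in; it is judged then, once.
The state is a dict: "time_s": time; "qpos": joint angles; "joint_velocities": joint speeds; "joint_efforts": joint torques, N m; "ee_pos": TCP position; "tool_rot": TCP orientation; "contact_force": force on the tool from outside, world axes, zero at the start; "torque": the same for the moment, N m; "finger_gap": opening from 0.0 (shut) to 1.0 (fully open); "gripper_force": force on a finger pad.
Only numpy, scipy, OpenCV 4.12 (cv2) and the standard library are available. Lean on these libraries where they do the work, as an engineer would, in place of code of your own. Each camera call takes 0.05 s, during which the arm holds its last target. There are 200 camera calls.

## Working session

There is one attempt and no reset: what is moved stays moved. The work goes in short steps, Python scripts to look and compute and a tool call to move; the robot and the scene stay as the last step left them, time stands still between calls to the robot, and variables do not carry over. Pictures are saved under pics/ and viewed, at most 10 in all, crops included, and the job is handed in when it is done.

Besides the shell and the picture viewer there is one more tool, called after ">>>" as name(argument=value, ...), one argument or row to a line, values as JSON. apply_moves: Moves the arm, as the interface text tells. Its arguments: {"type":"object","properties":{"plan":{"type":"array"},"gripper":{"type":"number"},"grip_force":{"type":"number"}},"required":["plan"]}

```bash
mkdir -p pics; python3 - <<'E'
from station import *
import cv2,numpy as np
for n in("scene","top"):
    im=read_camera(n); np.save(f"pics/{n}0.npy",im)
    cv2.imwrite(f"pics/{n}0.png",cv2.resize(im[:,:,::-1],(800,600),interpolation=cv2.INTER_CUBIC))
    c=camera_info(n); R=cv2.Rodrigues(np.array(c["rvec"]))[0]; print(n,c, "pos",-R.T@np.array(c["tvec"]).ravel())
print(get_state())
E
```

```text
scene {'fx': 419.446830054979, 'fy': 419.446830054979, 'cx': 256.4343904471936, 'cy': 187.41300263905595, 'rvec': array([ 2.05337163,  0.746867  , -0.36983819]), 'tvec': array([-0.50640678, -0.08674037,  1.47802375])} pos [ 1.18751075 -0.67664953  0.76189866]
top {'fx': 417.5523462567956, 'fy': 417.5523462567956, 'cx': 253.34193251971124, 'cy': 194.5442811642017, 'rvec': array([ 2.15157597, -2.17500729,  0.16678908]), 'tvec': array([0.04461455, 0.6585998 , 0.92109334])} pos [0.53235132 0.05936219 0.9986167 ]
{'time_s': 0.1, 'qpos': array([-1.24160604e+00,  3.00400361e-01,  1.52152616e+00,  5.35922524e-06,
        1.32070400e+00, -6.65943215e-02]), 'joint_velocities': array([ 0.00043925, -0.00129536, -0.0014524 ,  0.00230944,  0.00045514,
       -0.001779  ]), 'joint_efforts': array([ 3.07673996e-03, -5.44371450e+01, -3.62365329e+01,  5.50781931e-05,
        3.02918095e-03, -2.08555605e-05]), 'ee_pos': array([ 0.21196478, -0.50724866,  0.19978337]), 'tool_rot': array([ 9.80483134e-01,  1.96602529e-01, -6.53655280e-05, -5.14805004e-04]), 'contact_force': array([-0.34022989, -0.24663826,  0.13551717]), 'torque': array([-0.00091072, -0.0269162 , -0.0292113 ]), 'gripper_force': 0.0, 'finger_gap': 1.0002945361764957}
```

View pics/scene0.png

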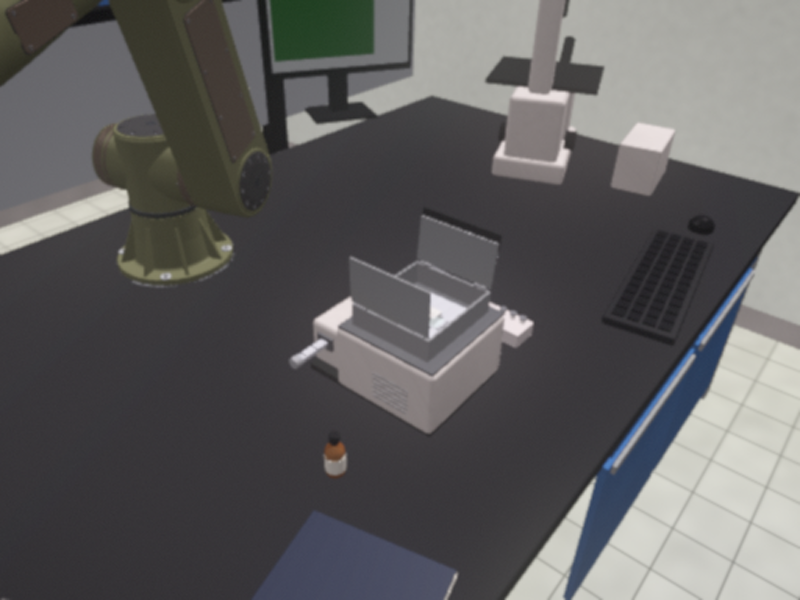

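View pics/top0.png

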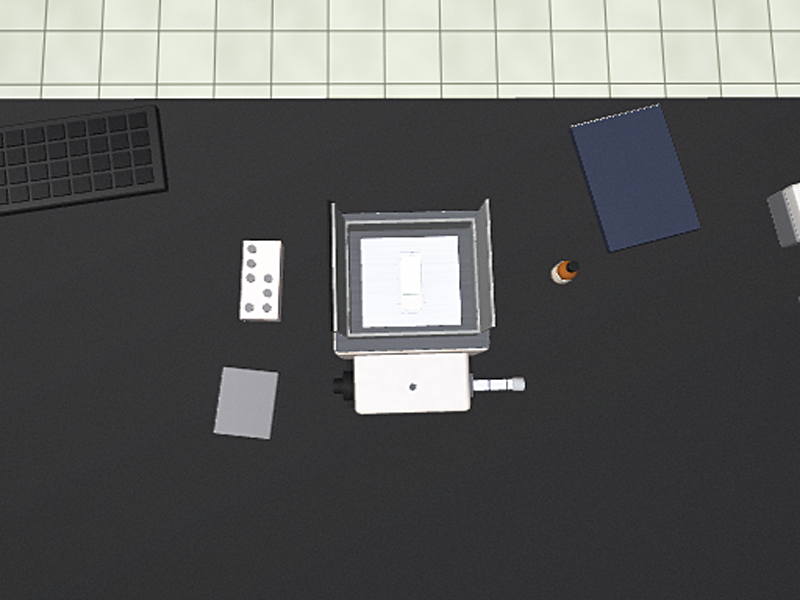

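The top view shows the imager square-on: nose around (412,383), slider knob end at (524,384), shield around (412,278). The plain leaf edge is at x≈490 and the lipped leaf edge at x≈333. The dropper is at (565,271), the rack at (260,280) and the slide box at (246,403). Both leaves stand near upright in the scene view. Next I'll measure these.

```bash
cat > h.py <<'E'
import numpy as np,cv2
from station import camera_info
def ray(n,uv):
    c=camera_info(n);R=cv2.Rodrigues(np.array(c["rvec"]))[0];t=np.array(c["tvec"]).ravel()
    uv=np.atleast_2d(uv).astype(float)
    d=np.c_[(uv[:,0]-c["cx"])/c["fx"],(uv[:,1]-c["cy"])/c["fy"],np.ones(len(uv))]@R
    return -R.T@t,d
def onz(n,uv,z):
    o,d=ray(n,uv);return o+d*((z-o[2])/d[:,2])[:,None]
E
python3 - <<'E'
from h import *
im=np.load("pics/top0.npy").astype(int); g=im.mean(2)
def cross(v,th,rev=False): # subpixel first crossing above th scanning from dark side
    i=np.argmax(v>th); return i-1+(th-v[i-1])/(v[i]-v[i-1])
# nose front edge: scan from row 285 upward
F=np.array([(u,285-cross(g[285:230:-1,u],130)) for u in range(235,296,3)])
L=np.array([(205+cross(g[r,205:260],130),r) for r in range(236,258,2) if not 240<r<254 or 1])
Rr=np.array([(325-cross(g[r,325:270:-1],130),r) for r in list(range(232,238))+list(range(254,260))])
PF,PL,PR=[onz("top",a,.095) for a in(F,L,Rr)]
p=np.polyfit(PF[:,1],PF[:,0],1);print("front x=",p,"yaw",-np.degrees(np.arctan(p[0])),np.std(PF[:,0]-np.polyval(p,PF[:,1])))
print("L",PL[:,:2].round(4).tolist());print("R",PR[:,:2].round(4).tolist())
# slider rows
print(im[240:253,300:342].mean(2).astype(int))
E
python3 - <<'E'
import numpy as np,cv2
im=np.load("pics/top0.npy")[:,:,::-1];s=np.load("pics/scene0.npy")[:,:,::-1]
a=cv2.resize(im[122:272,205:345],None,fx=4,fy=4,interpolation=cv2.INTER_CUBIC)[:600]
cv2.imwrite("pics/tc.png",a)
cv2.imwrite("pics/sc.png",cv2.resize(s[125:275,180:345],None,fx=4,fy=4,interpolation=cv2.INTER_CUBIC))
E
```

```text
front x= [-0.01710033  0.50354817] yaw 0.9796812201172523 0.00019919077100771012
L [[0.5627, 0.0982], [0.5584, 0.0982], [0.5541, 0.0982], [0.5499, 0.0981], [0.5456, 0.0982], [0.5413, 0.0978], [0.5371, 0.0978], [0.5328, 0.0978], [0.5286, 0.0977], [0.5243, 0.0977], [0.5201, 0.0972]]
R [[0.5695, -0.0599], [0.5673, -0.0599], [0.5652, -0.0599], [0.563, -0.0598], [0.5609, -0.0598], [0.5587, -0.0598], [0.5224, -0.0608], [0.5203, -0.0607], [0.5181, -0.0608], [0.516, -0.0608], [0.5139, -0.0608], [0.5118, -0.0606]]
[[107 117  90  41  49  51  54  53  51  50  50  48  52  51  50  53  51  52
   50  51  53  49  52  50  47  47  49  45  45  41  41  41  37  41  46  50
   51  52  52  52  53  52]
 [110 120 129  36  43  45  42  45  47  47  46  50  49  46  46  47  46  43
   44  46  45  40  38  41  40  40  32  36  69  85  89  89  89  85  80  42
   48  51  48  50  49  54]
 [113 114 129  24  30  26  23  20  21  20  19  25  29  26  22  14  16  13
   19  15  14  34 100  87  30  99  97 131 176 177 171 167 161 164 165  72
   43  51  52  50  50  51]
 [112 108 123 174 170 179 245 243 245 244 246 242 154 146 255 25
[... 986 characters left out ...]
 [155 108 125 193 253 250 249 249 250 246 181 186 174  61 194 184 187 186
  180 111 116 116 122 114  43 118  59  78 161 190 190 193 196 200 196  97
   43  49  51  51  51  49]
 [161 102 103  30  53  47  49  46  51  50  40  41  41  30  47  41  39  38
   44  36  38  41  38  37  40  46  35  38  49  54  51  50  51  52  53  44
   48  50  53  52  48  53]
 [167  95 110  31  41  45  41  40  40  44  42  46  48  46  46  41  47  45
   45  45  46  50  49  51  49  49  46  48  49  47  44  43  45  41  49  47
   51  51  52  51  52  50]
 [169  95 112  27  50  52  48  51  51  45  52  49  52  51  52  51  51  52
   51  49  49  51  51  48  51  52  53  53  49  52  51  50  48  51  47  50
   48  49  48  51  51  49]]
```

View pics/tc.png

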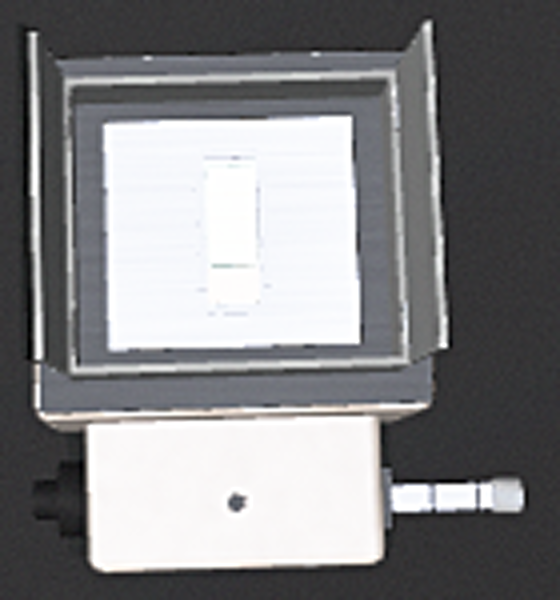

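View pics/sc.png

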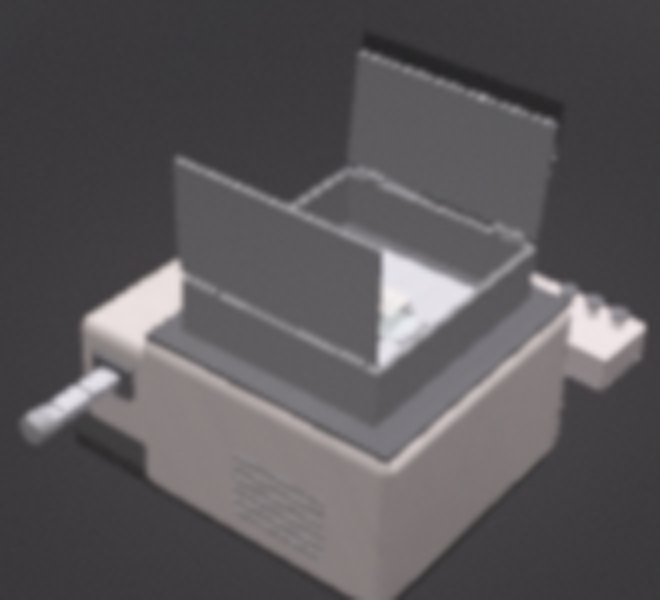

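Nose front corners are clean, with width 158 mm against 160 expected. Slider lines show at crop (433,495) and (478,495), and the knob end at (523,495). Next are the slider value and the leaf angles.

```bash
cat >> h.py <<'E'
O=np.array([.638,.0205,0]);PSI=.018
M=np.array([[np.cos(PSI),-np.sin(PSI),0],[np.sin(PSI),np.cos(PSI),0],[0,0,1]])
toI=lambda P:(np.atleast_2d(P)-O)@M
toW=lambda P:O+M@np.array(P,float)
E
python3 - <<'E'
from h import *
for nm,u,z in(("plate",302.3,.066),("inner",312.6,.070),("outer",324.0,.070),("end",335.6,.066)):
    print(nm,toI(onz("top",[[u,245.5]],z)).round(4))
c=lambda x,y:(205+(x+.5)/4-.5,122+(y+.5)/4-.5)
s=lambda x,y:(180+(x+.5)/4-.5,125+(y+.5)/4-.5)
def onx(n,uv,X):
    o,d=ray(n,[uv]); o=toI(o)[0]; d=d[0]@M; return o+d*((X-o[0])/d[0])
for nm,n,uv,X in(("plain f","top",c(445,348),-.035),("plain b","top",c(430,22),.115),("lip f","top",c(33,360),-.035),("lip b","top",c(32,32),.115),
  ("plain f","scene",s(177,157),-.035),("plain b","scene",s(381,249),.115),("lip f","scene",s(362,50),-.035),("lip b","scene",s(556,122),.115)):
    P=onx(n,uv,X);o=toI(ray(n,[uv])[0])[0];d=(P-o)/np.linalg.norm(P-o)
    sg=-1 if "pl" in nm else 1
    H=np.array([X,sg*.085,.178]); th=np.linspace(1.3,2.1,801)
    Q=np.c_[0*th+X,sg*(.085-.084*np.cos(th)),.178+.084*np.sin(th)]
    D=np.linalg.norm(np.cross(Q-o,d),axis=1);print(nm,n,P.round(4),"theta",th[D.argmin()].round(3),"miss",D.min().round(4))
# scene rim check
print("rim back-right corner scene", onz("scene",[s(377,372)],.176), toW((.115,-.085,.176)))
print(toW((-.1,-.166,.066)))
E
```

```text
plate [[-0.0989 -0.0882  0.066 ]]
inner [[-0.0996 -0.1105  0.07  ]]
outer [[-0.1004 -0.1358  0.07  ]]
end [[-0.1011 -0.1625  0.066 ]]
plain f top [-0.035  -0.0899  0.2527] theta 1.61 miss 0.0009
plain b top [ 0.115  -0.0897  0.257 ] theta 1.618 miss 0.0014
lip f top [-0.035   0.0954  0.2507] theta 1.685 miss 0.001
lip b top [0.115  0.0928 0.2558] theta 1.66 miss 0.0017
plain f scene [-0.035  -0.0872  0.2625] theta 1.593 miss 0.0004
plain b scene [ 0.115  -0.0915  0.2651] theta 1.62 miss 0.002
lip f scene [-0.035   0.0927  0.2623] theta 1.668 miss 0.0005
lip b scene [0.115  0.0874 0.2658] theta 1.64 miss 0.0026
rim back-right corner scene [[ 0.75138447 -0.06161507  0.176     ]] [ 0.75451129 -0.06241634  0.176     ]
[ 0.54100404 -0.14727301  0.066     ]
```

>>> apply_moves(
  plan=[
    [4.26, -1.7, 0, 2.2],
    [8.5, -3.4, 0, 4.4],
    [12.8, -5.1, 0, 6.6],
    [17, -6.8, 0, 8.8],
    [21.3, -8.5, 0, 11],
    [25.6, -10.2, 0, 13.2],
    [29.8, -11.9, 0, 15.4],
    [34.1, -13.6, 0, 17.6],
    [38.4, -15.3, 0, 19.8],
    [42.6, -17, 0, 21.7],
  ],
  gripper=1,
)

```text
time_s: 1.35
ee_pos: [0.5404, -0.1851, 0.2]
tool_rot: [1.0, 0.008, -0.0, -0.0]
contact_force: [0.4, -0.4, -0.3]
finger_gap: 0.001
gripper_force: 0.0
```

```bash
cat > st.py <<'E'
from h import *
from station import get_state
from scipy.spatial.transform import Rotation as Ro
s=get_state();R=Ro.from_quat(s["tool_rot"]).as_matrix()
print("t",round(s["time_s"],2),"I",toI(s["ee_pos"]).round(4),"head",np.degrees(np.arctan2(R[1,0],R[0,0])).round(2),"F",s["contact_force"].round(2),"q",s["qpos"].round(2),"gap",round(s["finger_gap"],2))
E
python3 st.py
```

```text
t 1.35 I [[-0.1013 -0.2038  0.2   ]] head 0.91 F [ 0.37 -0.39 -0.33] q [-0.39  0.35  1.46 -0.    1.34  1.16] gap 0.0
```

>>> apply_moves(
  plan=[
    [0, 0, 4, 0],
    [0, 0, 8, 0],
    [0, 0, 12, 0],
    [0, 0, 14.6, 0],
    [0, -0.6, 14.6, 0],
    [0, -1.2, 14.6, 0],
    [0, -1.8, 14.6, 0],
    [0, -2.0, 14.6, 0],
  ],
)

```text
time_s: 2.35
ee_pos: [0.5396, -0.166, 0.0552]
tool_rot: [1.0, 0.009, 0.001, 0.0]
contact_force: [1.0, 1.0, -0.0]
finger_gap: -0.001
gripper_force: 0.0
```

>>> apply_moves(
  plan=[
    [0, -0.4, 0, 0],
    [0, -0.7, 0, 0],
    [0, -1.0, 0, 0],
  ],
)

```text
time_s: 2.72
ee_pos: [0.5391, -0.1562, 0.0543]
tool_rot: [1.0, 0.008, 0.0, -0.0]
contact_force: [-0.3, -0.3, -0.1]
finger_gap: -0.006
gripper_force: 0.0
```

>>> apply_moves(
  plan=[
    [0, -0.3, 0, 0],
    [0, -0.5, 0, 0],
  ],
)

```text
time_s: 2.98
ee_pos: [0.5389, -0.1512, 0.0542]
tool_rot: [1.0, 0.009, -0.0, -0.0]
contact_force: [0.2, 0.1, -0.2]
finger_gap: -0.0
gripper_force: 0.0
```

```bash
cat > sl.py <<'E'
import sys
from h import *
from station import read_camera
im=read_camera("top");cv2.imwrite(f"pics/sl{sys.argv[1]}.png",cv2.resize(im[230:262,285:355,::-1],None,fx=10,fy=10,interpolation=cv2.INTER_CUBIC))
print(im[244:248,300:345].mean((0,2)).astype(int))
E
python3 st.py; python3 sl.py 1
```

```text
t 2.98 I [[-0.1021 -0.1699  0.0542]] head 0.98 F [ 0.23  0.1  -0.21] q [-0.34  0.48  1.63  0.    1.03  1.21] gap -0.0
[136  99 148 249 253 251 250 250 250 250 252 253 211 174 255 252 251 251
 251 253 255 158 117 195 170 178 137 139 134 139 143 136 135 138 135  67
  41  45  48  56  65  85 105 113  88]
```

>>> apply_moves(
  plan=[
    [0, -0.2, 0, 0],
    [0, -0.4, 0, 0],
  ],
)

```text
time_s: 3.28
ee_pos: [0.5389, -0.1473, 0.0543]
tool_rot: [1.0, 0.009, -0.0, 0.0]
contact_force: [0.8, -0.3, -0.5]
finger_gap: -0.0
gripper_force: 0.0
```

>>> apply_moves(
  plan=[
    [0, -0.2, 0, 0],
    [0, -0.4, 0, 0],
  ],
)

```text
time_s: 3.52
ee_pos: [0.5388, -0.1432, 0.0543]
tool_rot: [1.0, 0.009, 0.0, -0.0]
contact_force: [0.5, -0.9, -0.4]
finger_gap: 0.004
gripper_force: 0.0
```

>>> apply_moves(
  plan=[
    [0, -0.2, 0, 0],
    [0, -0.4, 0, 0],
  ],
)

```text
time_s: 3.78
ee_pos: [0.5388, -0.1393, 0.0543]
tool_rot: [1.0, 0.009, 0.0, -0.0]
contact_force: [0.6, 0.7, -0.0]
finger_gap: -0.001
gripper_force: 0.0
```

```bash
python3 st.py; python3 sl.py 2
```

```text
t 3.77 I [[-0.1021 -0.1579  0.0543]] head 0.98 F [ 0.59  0.7  -0.03] q [-0.32  0.48  1.64  0.    1.02  1.23] gap -0.0
[136  99 148 250 253 251 250 250 250 250 251 253 211 178 255 149 123 205
 163 163 138 141 141 137 138 140 144 142  80  49  43  53  75  66  89 112
 109  82  71  70  72 101 105  99  99]
```

View pics/sl2.png

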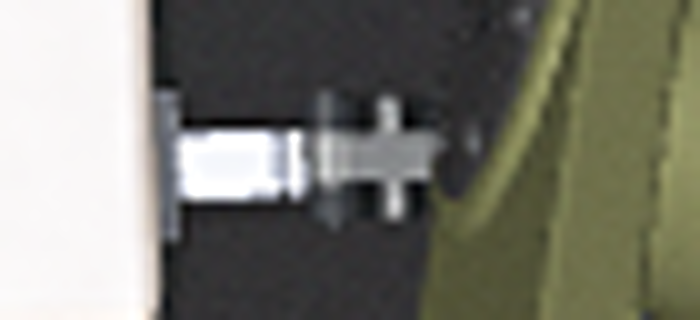

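```bash
cat > pj.py <<'E'
from h import *
def proj(n,P):
    c=camera_info(n);K=np.array([[c["fx"],0,c["cx"]],[0,c["fy"],c["cy"]],[0,0,1]])
    return cv2.projectPoints(np.atleast_2d(P).astype(float),np.array(c["rvec"]),np.array(c["tvec"]),K,None)[0][:,0]
E
python3 - <<'E'
from pj import *; from station import *
p=get_state()["ee_pos"]
for n in("top","scene"): print(n,proj(n,[p,p+[0,0,.05],toW((-.1,-.1615,.066)),toW((-.1,-.1455,.066))]).round(1).tolist())
a=read_camera("scene")[185:260,170:270,::-1];b=np.load("pics/scene0.npy")[185:260,170:270,::-1];t=read_camera("top")[210:285,275:375,::-1]
cv2.imwrite("pics/m3.png",cv2.resize(np.hstack([a,t]),None,fx=4,fy=4,interpolation=cv2.INTER_CUBIC))
E
```

```text
top [[332.4, 246.1], [337.3, 245.8], [335.1, 245.0], [328.0, 245.2]]
scene [[187.8, 235.7], [186.4, 220.4], [187.0, 233.2], [191.5, 230.1]]
```

View pics/m3.png

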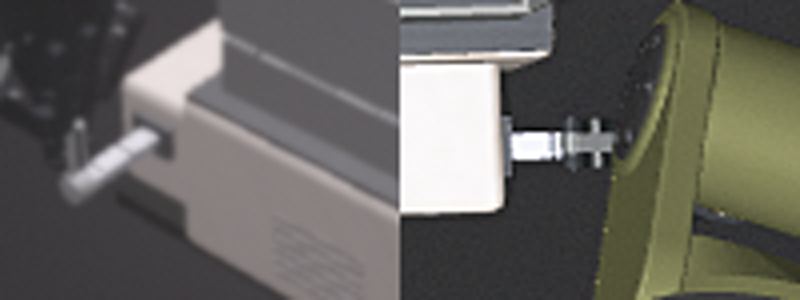

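The scene crop shows the knob end near (75,190) with the finger knuckles just beside it. The top crop shows the closed gripper's knuckles over the bar at (595,140), and the inner line has not moved. There is no contact yet, so I'll step on.

>>> apply_moves(
  plan=[
    [0, -0.2, 0, 0],
  ],
)

```text
time_s: 4.05
ee_pos: [0.5388, -0.1374, 0.0543]
tool_rot: [1.0, 0.008, 0.0, 0.0]
contact_force: [0.7, 0.3, -0.4]
finger_gap: -0.003
gripper_force: 0.0
```

>>> apply_moves(
  plan=[
    [0, -0.2, 0, 0],
  ],
)

```text
time_s: 4.18
ee_pos: [0.5387, -0.1353, 0.0542]
tool_rot: [1.0, 0.008, -0.0, -0.0]
contact_force: [0.3, 0.2, -0.3]
finger_gap: -0.005
gripper_force: 0.0
```

```bash
python3 st.py; python3 sl.py 3;python3 - <<'E'
import numpy as np
from station import *
a=np.load("pics/scene0.npy").astype(int).mean(2);b=read_camera("scene").astype(int).mean(2)
print(a[226:240,180:200].astype(int));print(b[226:240,180:200].astype(int))
E
```

```text
t 4.17 I [[-0.1021 -0.1539  0.0542]] head 0.97 F [ 0.27  0.21 -0.27] q [-0.31  0.47  1.65 -0.    1.02  1.24] gap -0.01
[136  98 148 250 253 251 250 250 250 250 252 254 221  50 134 210 162 158
 137 141 140 138 136 140 144 142  53  48  48  64  63  72  99 117  95  75
  71  71  82 109 100  99  99  99  98]
[[ 61  61  61  61  61  62  64  68  78 102 130 154 175 189 204 216 222 216
  199 174]
 [ 61  60  62  61  61  64  74 100 128 154 179 195 207 212 205 199 204 187
  156 129]
 [ 61  60  61  61  62  71 103 148 175 186 193 198 204 212 210 196 171 142
  119  98]
 [ 60  61  62  61  68  87 126 167 186 191 191 189 189 193 184 160 130 110
   94  77]
 [ 61  61  61  62  73  97 119 149 172 182 180 173 166 160 144 121  97  82
   72  65]
 [ 60  61  61  61  72  94 109 121 141 160 161 153 143 131 115  95  76  67
   63  62]
 [ 61  61  61  62  69  87 103 108 115 129 137 131 119 106  87  73  65  63
   59  57]
 [ 60  60  60  61  63  77  97 104 106 110 113 106  95  82  69  64  62  64
   59  52]
 [ 60  61  61  61  61  69  85  99 102 101  96  86  76  68  64  63  63  63
   59  49]
 [ 61  60  60  60  61  63  71  8
[... 884 characters left out ...]
  76  65
   64  62]
 [ 62  61  61  61  68  87 103 108 116 130 137 131 119 105  87  73  67  64
   60  57]
 [ 61  60  61  62  63  77  97 104 106 110 113 106  97  81  69  64  64  64
   59  51]
 [ 60  60  61  62  62  69  84  99 102 101  95  86  77  68  65  62  64  62
   59  50]
 [ 61  60  61  60  61  64  71  83  93  91  80  71  66  63  63  64  63  63
   61  51]
 [ 60  60  61  61  62  62  64  67  73  71  67  64  62  62  63  63  63  64
   62  60]
 [ 60  60  60  61  61  61  62  61  62  63  62  62  62  63  62  63  63  62
   63  63]
 [ 61  60  61  61  61  60  62  62  62  63  62  62  62  63  63  63  61  63
   63  63]
 [ 61  60  61  60  62  60  60  61  62  62  62  63  62  62  62  63  63  64
   63  62]]
```

>>> apply_moves(
  plan=[
    [0, 1.5, 0, 0],
    [0, 3, 0, 0],
    [0, 4.5, 0, 0],
    [0, 4.5, 0, 0],
  ],
)

```text
time_s: 4.78
ee_pos: [0.5393, -0.1817, 0.0541]
tool_rot: [1.0, 0.008, -0.0, 0.0]
contact_force: [-0.1, 0.7, 0.3]
finger_gap: -0.003
gripper_force: 0.0
```

```bash
python3 st.py; python3 - <<'E'
from pj import *; from station import *
p=get_state()["ee_pos"]
im=read_camera("scene")[:,:,::-1].copy(); 
q=proj("scene",[p,p+[0,0,.025],p+[0,0,.05]]);print(q.round(1).tolist())
c=cv2.resize(im[160:260,120:220],(600,600),interpolation=cv2.INTER_CUBIC)
for a in q: cv2.circle(c,tuple(int(v) for v in (a-[120,160]+.5)*6),3,(0,0,255),-1)
c=cv2.convertScaleAbs(c,alpha=1.8)
cv2.imwrite("pics/m4.png",c)
E
```

```text
t 4.78 I [[-0.1023 -0.2004  0.0541]] head 0.87 F [-0.15  0.66  0.28] q [-0.39  0.5   1.6  -0.    1.04  1.17] gap -0.0
[[175.3, 244.2], [174.5, 236.6], [173.6, 228.7]]
```

View pics/m4.png

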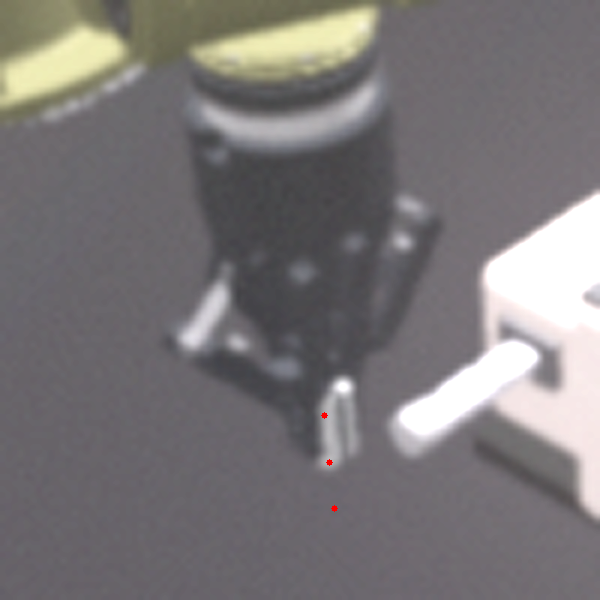

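The fingertip really ends about 24 mm above the reported TCP: the tip at crop (330,465) matches the dot at TCP+25 mm, and it passed just over the knob. I'll descend and try again.

>>> apply_moves(
  plan=[
    [0, 0, 1.2, 0],
    [0, 0, 2.4, 0],
    [0, -0.7, 2.4, 0],
    [0, -1.4, 2.4, 0],
    [0, -1.9, 2.4, 0],
    [0, -1.9, 2.4, 0],
  ],
)

```text
time_s: 5.58
ee_pos: [0.5393, -0.1609, 0.0306]
tool_rot: [1.0, 0.009, 0.0, 0.0]
contact_force: [-0.6, -0.8, -0.3]
finger_gap: -0.001
gripper_force: 0.0
```

>>> apply_moves(
  plan=[
    [0, -0.2, 0, 0],
    [0, -0.4, 0, 0],
  ],
)

```text
time_s: 5.82
ee_pos: [0.5391, -0.1574, 0.0304]
tool_rot: [1.0, 0.008, 0.0, 0.0]
contact_force: [0.2, 0.1, 0.2]
finger_gap: 0.001
gripper_force: 0.0
```

>>> apply_moves(
  plan=[
    [0, -0.2, 0, 0],
    [0, -0.4, 0, 0],
  ],
)

```text
time_s: 6.08
ee_pos: [0.539, -0.1533, 0.0303]
tool_rot: [1.0, 0.008, 0.0, 0.0]
contact_force: [-0.1, -4.1, 0.7]
finger_gap: 0.001
gripper_force: 2.6
```

>>> apply_moves(
  plan=[
    [0, -0.2, 0, 0],
    [0, -0.4, 0, 0],
  ],
)

```text
time_s: 6.32
ee_pos: [0.539, -0.1502, 0.0303]
tool_rot: [1.0, 0.008, 0.0, 0.001]
contact_force: [-0.0, -8.0, -2.0]
finger_gap: 0.0
gripper_force: 4.1
```

```bash
python3 st.py; python3 sl.py 4
```

```text
t 6.33 I [[-0.1021 -0.1688  0.0303]] head 0.97 F [-0.03 -8.   -1.96] q [-0.34  0.52  1.65 -0.    0.98  1.22] gap 0.0
[137  98 148 250 253 251 250 250 250 253 253 138 250 253 251 250 252 254
 212 101 166 193 196 134 142 142 139 138 136 135 137 107  42  41  46  54
  68  89 108 107  83  70  71  71  79]
```

>>> apply_moves(
  plan=[
    [0, -0.2, 0, 0],
    [0, -0.4, 0, 0],
  ],
)

```text
time_s: 6.62
ee_pos: [0.5389, -0.1461, 0.0303]
tool_rot: [1.0, 0.008, 0.0, 0.001]
contact_force: [0.7, -8.4, -1.5]
finger_gap: 0.006
gripper_force: 4.1
```

>>> apply_moves(
  plan=[
    [0, -0.2, 0, 0],
    [0, -0.4, 0, 0],
  ],
)

```text
time_s: 6.88
ee_pos: [0.5388, -0.1421, 0.0303]
tool_rot: [1.0, 0.008, 0.0, 0.001]
contact_force: [0.4, -8.2, -0.4]
finger_gap: 0.002
gripper_force: 4.0
```

```bash
python3 st.py; python3 sl.py 5
```

```text
t 6.88 I [[-0.1021 -0.1608  0.0303]] head 0.97 F [ 0.39 -8.25 -0.38] q [-0.32  0.51  1.65 -0.    0.98  1.23] gap 0.0
[136  98 148 250 253 252 252 213 188 254 252 251 252 254 209  99 163 196
 196 134 140 140 138 138 139 143 142  50  51  46  53  66  79 104 117  95
  69  72  72  83 105  96  96  97  98]
```

>>> apply_moves(
  plan=[
    [0, -0.2, 0, 0],
    [0, -0.4, 0, 0],
    [0, -0.6, 0, 0],
    [0, -0.8, 0, 0],
  ],
)

```text
time_s: 7.42
ee_pos: [0.5386, -0.1336, 0.0303]
tool_rot: [1.0, 0.008, 0.0, 0.0]
contact_force: [0.6, -5.0, -0.4]
finger_gap: -0.001
gripper_force: 2.4
```

>>> apply_moves(
  plan=[
    [0, -0.1, 0, 0],
    [0, -0.2, 0, 0],
  ],
)

```text
time_s: 7.68
ee_pos: [0.5386, -0.1311, 0.0303]
tool_rot: [1.0, 0.009, -0.0, -0.0]
contact_force: [0.2, 0.7, 0.1]
finger_gap: -0.0
gripper_force: 0.0
```

```bash
python3 st.py; python3 sl.py 6
```

```text
t 7.67 I [[-0.1021 -0.1497  0.0303]] head 0.99 F [0.23 0.65 0.13] q [-0.3   0.51  1.66  0.    0.97  1.25] gap -0.0
[137 101 131 242 254 252 251 253 255 149 123 212 164 141 140 140 139 137
 138 142 143  56  43  51  68  63  87 111 109  84  70  71  75 107  96  98
  97  96  97  97  95  94 104 133 132]
```

Force built up and then dropped to zero, so the ball drew the slider into its first stop. I'll retreat and check.

>>> apply_moves(
  plan=[
    [0, 2, 0, 0],
    [0, 4.5, 0, 0],
    [0, 4.5, -5, 0],
    [0, 4.5, -10, 0],
    [0, 4.5, -15, 0],
    [0, 4.5, -20, 0],
    [0, 4.5, -25, 0],
    [0, 4.5, -27, 0],
  ],
)

```text
time_s: 8.72
ee_pos: [0.5397, -0.1775, 0.3037]
tool_rot: [1.0, 0.008, 0.002, 0.001]
contact_force: [0.1, -0.0, -0.1]
finger_gap: -0.003
gripper_force: 0.0
```

```bash
python3 st.py; python3 sl.py 7; python3 - <<'E'
from pj import *
from station import read_camera
for s in(.03,): print([ (k,proj("top",toW((-.1,y+s,z)))[0].round(1)) for k,y,z in(("plate",-.086-s,.066),("outer",-.141,.07),("knob in",-.15,.076),("end",-.166,.066))])
b=read_camera("scene").astype(int).mean(2);print(b[220:236,186:206].astype(int))
print(proj("scene",toW((-.1,-.136,.066))))
E
```

```text
t 8.72 I [[-0.1019 -0.1962  0.3037]] head 0.95 F [ 0.1  -0.04 -0.13] q [-0.38  0.28  1.3   0.    1.55  1.17] gap -0.0
[136  99 149 250 253 251 250 251 251 251 251 253 254 152 235 254 253 253
 179 217 215 216 215 220 220  97  38  49  50  51  52  51  50  53  49  51
  52  51  51  51  51  50  52  52  50]
[('plate', array([301.3, 246. ])), ('outer', array([312.8, 245.7])), ('knob in', array([317.3, 245.5])), ('end', array([323.7, 245.4]))]
[[ 61  62  62  62  63  64  64  63  64  64  67  74  87 129 184 214 224 227
  227 224]
 [ 63  63  63  64  63  62  64  64  65  75  95 120 149 172 205 221 226 225
  219 209]
 [ 62  62  62  62  64  64  65  69  82 110 145 174 200 201 200 203 212 211
  191 165]
 [ 62  63  62  62  64  64  74  99 129 156 181 194 208 215 211 189 180 177
  151 131]
 [ 62  62  62  63  64  69  96 142 173 185 192 194 198 205 207 187 157 141
  129 128]
 [ 61  62  63  63  64  75 110 152 176 185 188 186 181 179 176 155 135 128
  127 130]
 [ 64  62  62  63  66  81 106 128 146 164 173 169 160 150 140 124 121 127
  130 131]
 [ 61  63  62  62  66  82 103 111 117 134 148 148 138 127 112 101 106 122
  129 131]
 [ 64  62  63  62  64  78  99 106 107 113 122 122 114 103  89  77  84 107
  120 127]
 [ 62  63  62  62  63  70  87 100 104 106 106 101  93  80  72  66  68  80
   97 113]
 [ 61  62  62  63  63  64  72  86  97  99  95  85  75  68  64  63  64  64
   71  83]
 [ 62  62  61  63  62  63  65  71  79  84  80  70  65  63  63  61  62  62
   62  66]
 [ 62  61  62  62  63  62  63  63  66  68  68  63  61  57  58  60  62  62
   61  63]
 [ 62  61  62  62  62  62  62  62  63  64  63  63  60  53  53  57  60  61
   62  62]
 [ 61  61  62  62  62  62  62  63  62  63  63  63  59  50  47  48  53  58
   61  62]
 [ 61  62  62  61  62  62  62  63  65  64  63  63  60  51  46  46  48  50
   55  59]]
[[194.14721511 228.31805258]]
```

Bar showing is 15.4 px, about 34 mm, and the outer line sits at col 313 where 312.8 is expected, so the slider is at the first stop. On to the plain leaf.

>>> apply_moves(
  plan=[
    [3.5, -0.8, 0, 0],
    [7, -1.6, 0, 0],
    [10.5, -2.4, 0, 0],
    [13.7, -3, 0, 0],
    [13.7, -3, 4, 0],
    [13.7, -3, 8.6, 0],
    [13.7, -3, 8.6, 0],
  ],
)

```text
time_s: 9.7
ee_pos: [0.6742, -0.1442, 0.2092]
tool_rot: [1.0, 0.008, -0.004, -0.001]
contact_force: [0.1, 0.2, -0.1]
finger_gap: 0.0
gripper_force: 0.0
```

```bash
python3 st.py; python3 - <<'E'
from pj import *; from station import *
p=get_state()["ee_pos"]
im=read_camera("scene")[:,:,::-1].copy(); t=read_camera("top")[:,:,::-1]
q=proj("scene",[p,p+[0,0,.024]])
c=cv2.resize(im[80:230,170:320],(600,600),interpolation=cv2.INTER_CUBIC)
for a in q: cv2.circle(c,tuple(int(v) for v in (a-[170,80]+.5)*4),2,(0,0,255),-1)
cv2.imwrite("pics/m5.png",cv2.convertScaleAbs(c,alpha=1.6))
E
```

```text
t 9.7 I [[ 0.0332 -0.1654  0.2092]] head 0.96 F [ 0.13  0.18 -0.08] q [-0.26  0.63  1.03  0.    1.49  1.29] gap 0.0
```

View pics/m5.png

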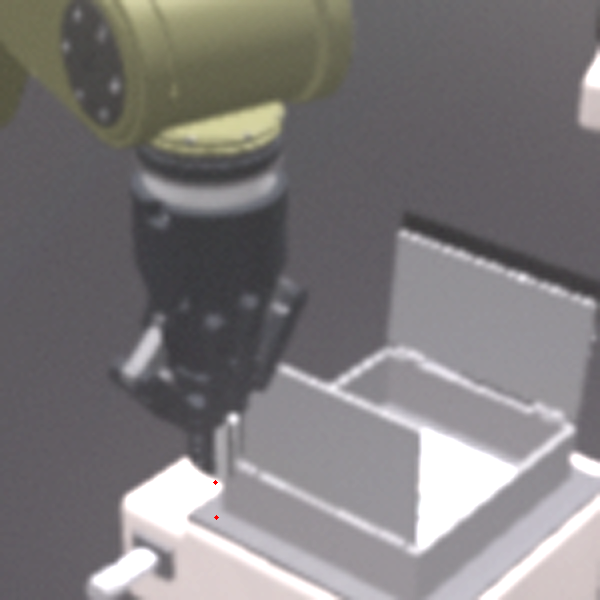

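Gripper is in front of the plain leaf, tip at about (226,477), and the leaf is upright. Now I'll push it over along an arc.

>>> apply_moves(
  plan=[
    [0, -1.5, 0, 0],
    [0, -3, 0, 0],
    [0, -4.5, 0, 0],
    [0, -5.5, 0, 0],
    [0, -6.2, 0, 0],
    [0, -6.9, 0, 0],
    [0, -7.6, 0, 0],
    [0, -8.2, 0, 0],
    [0, -8.8, 0.1, 0],
  ],
)

```text
time_s: 10.92
ee_pos: [0.6744, -0.0558, 0.2133]
tool_rot: [1.0, 0.008, 0.0, 0.0]
contact_force: [0.9, -0.5, -1.2]
finger_gap: -0.003
gripper_force: 0.3
```

>>> apply_moves(
  plan=[
    [0, -0.5, 0.2, 0],
    [0, -1.0, 0.5, 0],
    [0, -1.5, 0.9, 0],
    [0, -2, 1.3, 0],
    [0, -2.4, 1.7, 0],
    [0, -2.8, 2.1, 0],
  ],
)

```text
time_s: 11.68
ee_pos: [0.6739, -0.0278, 0.192]
tool_rot: [1.0, 0.009, -0.0, -0.0]
contact_force: [0.4, 0.6, 1.6]
finger_gap: 0.002
gripper_force: 0.4
```

```bash
python3 st.py; python3 - <<'E'
from pj import *; from station import *
a=read_camera("top");b=read_camera("scene")
cv2.imwrite("pics/m6.png",cv2.convertScaleAbs(np.hstack([cv2.resize(b[80:230,170:320,::-1],(400,400),interpolation=cv2.INTER_CUBIC),cv2.resize(a[110:260,200:350,::-1],(400,400),interpolation=cv2.INTER_CUBIC)]),alpha=1.4))
E
```

```text
t 11.68 I [[ 0.035  -0.0489  0.192 ]] head 0.98 F [0.37 0.62 1.55] q [-0.1   0.59  1.12  0.    1.43  1.46] gap 0.0
```

View pics/m6.png

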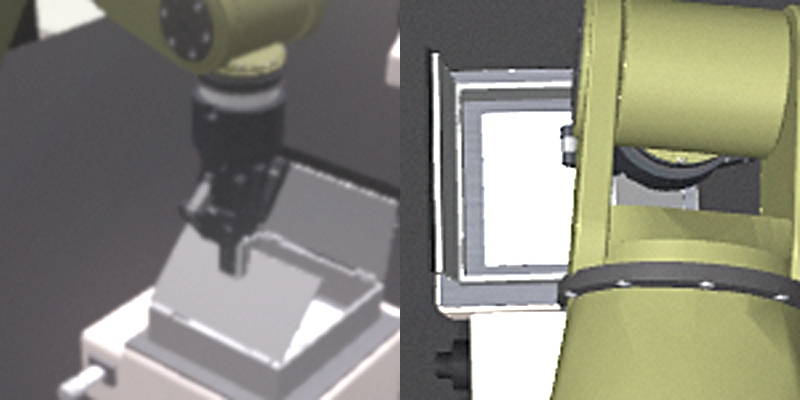

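The scene view shows the plain leaf folding down with the fingertip on its outer face near (232,270). The top view shows the lipped leaf untouched. Continuing down.

>>> apply_moves(
  plan=[
    [0, -0.4, 0.6, 0],
    [0, -0.8, 1.2, 0],
    [0, -1.1, 1.8, 0],
    [0, -1.3, 2.4, 0],
    [0, -1.4, 2.9, 0],
    [0, -1.4, 3.1, 0],
  ],
)

```text
time_s: 12.52
ee_pos: [0.6735, -0.014, 0.1608]
tool_rot: [1.0, 0.009, -0.0, -0.0]
contact_force: [0.0, 0.2, 1.2]
finger_gap: -0.004
gripper_force: 0.3
```

>>> apply_moves(
  plan=[
    [0, 0, 0.2, 0],
    [0, 0, 0.3, 0],
  ],
)

```text
time_s: 12.78
ee_pos: [0.6737, -0.0142, 0.1583]
tool_rot: [1.0, 0.008, 0.0, -0.0]
contact_force: [-0.3, -0.0, 0.4]
finger_gap: -0.0
gripper_force: 0.3
```

>>> apply_moves(
  plan=[
    [0, 0, 0.1, 0],
    [0, 0, 0.2, 0],
  ],
)

```text
time_s: 13.02
ee_pos: [0.6737, -0.0141, 0.1563]
tool_rot: [1.0, 0.009, 0.0, 0.0]
contact_force: [-0.0, 0.3, -0.3]
finger_gap: 0.002
gripper_force: 0.3
```

>>> apply_moves(
  plan=[
    [0, 0, 0.1, 0],
    [0, 0, 0.1, 0],
  ],
)

```text
time_s: 13.28
ee_pos: [0.6736, -0.0141, 0.1551]
tool_rot: [1.0, 0.009, -0.0, 0.0]
contact_force: [0.3, -0.6, -0.3]
finger_gap: 0.0
gripper_force: 0.0
```

>>> apply_moves(
  plan=[
    [0, 0, 0.1, 0],
    [0, 0, 0.1, 0],
  ],
)

```text
time_s: 13.52
ee_pos: [0.6736, -0.0141, 0.1542]
tool_rot: [1.0, 0.009, -0.0, 0.0]
contact_force: [-0.4, -0.7, -0.3]
finger_gap: -0.001
gripper_force: 0.0
```

>>> apply_moves(
  plan=[
    [0, 0, 0.1, 0],
    [0, 0, 0.1, 0],
  ],
)

```text
time_s: 13.78
ee_pos: [0.6736, -0.0141, 0.1532]
tool_rot: [1.0, 0.008, -0.0, 0.0]
contact_force: [-0.3, 0.2, -0.7]
finger_gap: -0.004
gripper_force: 0.0
```

>>> apply_moves(
  plan=[
    [0, 0, 0.1, 0],
    [0, 0, 0.1, 0],
  ],
)

```text
time_s: 14.02
ee_pos: [0.6736, -0.0141, 0.1522]
tool_rot: [1.0, 0.009, -0.0, 0.0]
contact_force: [-0.1, -0.2, -0.1]
finger_gap: 0.004
gripper_force: 0.0
```

```bash
python3 st.py
```

```text
t 14.03 I [[ 0.035  -0.0352  0.1522]] head 0.98 F [-0.1  -0.17 -0.14] q [-0.08  0.62  1.18 -0.    1.35  1.48] gap 0.0
```

>>> apply_moves(
  plan=[
    [0, 0, 0.1, 0],
    [0, 0, 0.2, 0],
  ],
)

```text
time_s: 14.28
ee_pos: [0.6736, -0.014, 0.1502]
tool_rot: [1.0, 0.009, 0.0, -0.0]
contact_force: [0.5, -0.1, 0.6]
finger_gap: 0.002
gripper_force: 0.3
```

>>> apply_moves(
  plan=[
    [0, 0, 0.1, 0],
    [0, 0, 0.2, 0],
  ],
)

```text
time_s: 14.52
ee_pos: [0.6738, -0.014, 0.149]
tool_rot: [1.0, 0.009, 0.0, 0.0]
contact_force: [-4.6, 0.7, 10.8]
finger_gap: -0.001
gripper_force: 5.0
```

```bash
python3 st.py; python3 - <<'E'
from pj import *; from station import *
b=read_camera("scene")
p=get_state()["ee_pos"];print((proj("scene",[toW((.035,-.035,.18)),toW((-.035,-.001,.18)),toW((.115,-.001,.18)),toW((-.035,-.085,.18)),toW((.115,-.085,.18))])-[200,110])*6)
cv2.imwrite("pics/m7.png",cv2.convertScaleAbs(cv2.resize(b[110:210,200:320,::-1],None,fx=6,fy=6,interpolation=cv2.INTER_CUBIC),alpha=1.6))
E
```

```text
t 14.53 I [[ 0.0351 -0.0352  0.149 ]] head 0.98 F [-4.59  0.66 10.77] q [-0.08  0.62  1.18 -0.    1.34  1.48] gap -0.0
[[362.65379677 505.57842361]
 [282.30892238 410.89774323]
 [573.54158466 542.07604805]
 [151.25888446 496.040492  ]
 [449.0395278  641.70041139]]
```

View pics/m7.png

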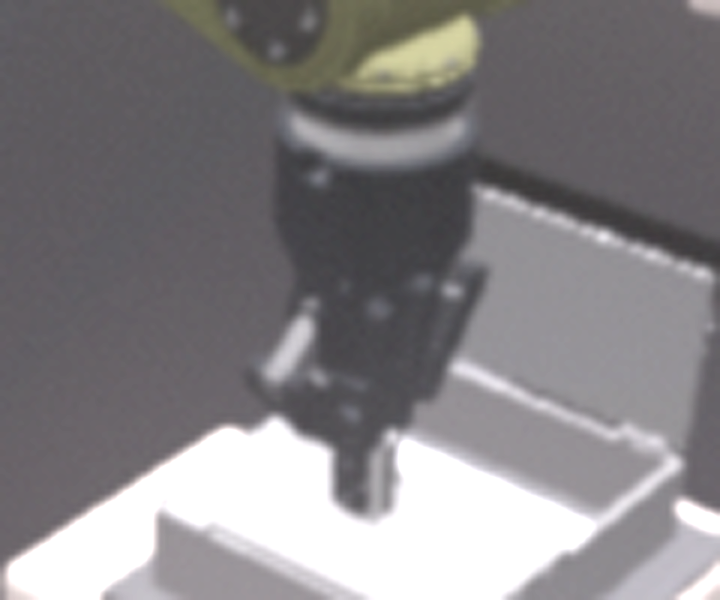

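The plain leaf looks flat, with the fingertip on it at about (365,510). A 10.8 N upward reaction confirms it is on its stop. Now I'll lift and go round to the lipped leaf.

>>> apply_moves(
  plan=[
    [0, 0, -4, 0],
    [0, 0, -9, 0],
    [0, 0, -14, 0],
    [0, 0, -18, 0],
    [0, -5, -18, 0],
    [0, -10, -18, 0],
    [0, -15, -18, 0],
    [0, -20.5, -18, 0],
    [0, -20.5, -18, 0],
  ],
)

```text
time_s: 15.7
ee_pos: [0.6695, 0.1947, 0.3275]
tool_rot: [1.0, 0.011, -0.0, -0.0]
contact_force: [0.7, -0.9, 0.8]
finger_gap: 0.0
gripper_force: 0.0
```

```bash
python3 st.py; python3 - <<'E'
from pj import *; from station import *
a=read_camera("top").mean(2)
for X in(-.02,.02):
    print(X,[ (y,proj("top",toW((X,y,.18)))[0].round(1).tolist()) for y in(-.085,-.001,.085)])
    r=int(round(proj("top",toW((X,-.001,.18)))[0][1])); print(r,a[r-1:r+2,215:310].mean(0).astype(int))
E
```

```text
t 15.7 I [[0.0346 0.1736 0.3275]] head 1.23 F [ 0.68 -0.88  0.79] q [0.23 0.63 0.77 0.   1.75 1.78] gap 0.0
-0.02 [(-0.085, [306.8, 204.8]), (-0.001, [264.4, 205.9]), (0.085, [220.7, 207.2])]
206 [177  51  66  69  69  65  77 139 101  74 121 115 115 114 115 109 123 231
 255 252 252 251 251 252 252 251 251 251 251 251 251 251 251 251 251 251
 251 251 251 251 251 251 251 251 251 251 251 251 253 254 198 192 194 195
 193 194 193 194 193 194 194 194 193 194 194 193 192 193 194 193 192 193
 194 193 193 191 192 191 192 193 191 192 193 191 191 191 192 191 191 194
 204 181 242 216  89]
0.02 [(-0.085, [305.9, 184.8]), (-0.001, [263.7, 185.9]), (0.085, [220.3, 187.1])]
186 [ 75  62  69  69  69  61  96 215 121  94 117 117 115 114 113 104 153 255
 252 249 249 249 249 249 249 249 249 249 249 249 249 249 249 249 249 249
 250 249 249 246 248 249 252 255 254 254 255 255 255 227 190 192 192 192
 192 192 192 192 193 192 192 191 192 192 192 191 192 192 192 191 191 192
 191 191 191 191 191 191 190 190 191 190 191 190 190 190 190 190 193 188
 124 163 111 117 118]
```

```bash
python3 - <<'E'
from pj import *; from station import *
a=read_camera("scene").mean(2)
for X in(.09,.112):
    e=lambda t,r=.084:proj("scene",toW((X,-.085+r*np.cos(t),.178+r*np.sin(t)+.002)))[0].round(1)
    c=int(round(e(0)[0])); v0=int(e(0)[1])
    print(X,e(0),e(.05),e(.1),"col",c,"rows from",v0-14,a[v0-14:v0+12,c-1:c+2].mean(1).astype(int))
# back-edge of leaf: x=.115 line, mid points
c=e(0)
for y in(-.06,-.03,-.005):
    P=proj("scene",toW((.115,y,.18)))[0];Q=proj("scene",toW((.115,y,.18+.1*(y+.085))))[0]
    u,v=int(round(P[0])),int(P[1]);print(y,P.round(1),Q.round(1),"rows from",v-12,a[v-12:v+12,u].astype(int))
E
```

```text
0.09 [287.  196.5] [287.1 195.1] [287.1 193.7] col 287 rows from 182 [ 93  94  93  93  94  95  98 107 121 144 183 216 227 228 220 198 177 170
 170 170 170 170 169 165 149 126]
0.112 [294.5 199.9] [294.7 198.5] [294.7 197.1] col 294 rows from 185 [ 93  93  93  94  94  94  97 107 121 143 182 215 227 228 219 193 156 114
  92  91  90  89  89  90  89  89]
-0.06 [281.3 211.8] [281.3 210.9] rows from 199 [170 170 170 170 170 170 170 170 169 170 169 166 152 128 106  94  89  90
  90  90  90  89  90  90]
-0.03 [288.7 205.9] [288.8 204. ] rows from 193 [192 222 228 227 218 197 176 170 170 170 168 160 134 103  89  89  89  89
  90  89  90  89  90  89]
-0.005 [294.7 201.1] [294.9 198.4] rows from 189 [ 94  94  95 101 113 127 160 204 225 227 217 190 154 109  89  89  88  89
  88  90  89  89  89  91]
```

The plain leaf's edges fall where θ=0 predicts: free edge at row 197 against 196.5, and the back edge matches too. Now the lipped leaf.

>>> apply_moves(
  plan=[
    [0, 0, 4, 0],
    [0, 0, 8, 0],
    [0, 0, 11.4, 0],
    [0, 1.5, 11.4, 0],
    [0, 3, 11.4, 0],
    [0, 4.5, 11.4, 0],
    [0, 5.5, 11.4, 0],
    [0, 6.2, 11.4, 0],
    [0, 6.9, 11.4, 0],
  ],
)

```text
time_s: 16.92
ee_pos: [0.6714, 0.1217, 0.2145]
tool_rot: [1.0, 0.009, 0.0, -0.0]
contact_force: [0.3, 1.3, 1.3]
finger_gap: -0.001
gripper_force: 0.4
```

>>> apply_moves(
  plan=[
    [0, 0.7, 0, 0],
    [0, 1.4, 0, 0],
    [0, 2.1, 0.1, 0],
    [0, 2.8, 0.3, 0],
    [0, 3.3, 0.6, 0],
  ],
)

```text
time_s: 17.55
ee_pos: [0.672, 0.0884, 0.2082]
tool_rot: [1.0, 0.008, 0.0, 0.0]
contact_force: [-0.3, 0.3, 0.0]
finger_gap: -0.001
gripper_force: 0.3
```

```bash
python3 st.py
```

```text
t 17.55 I [[0.0352 0.0673 0.2082]] head 0.97 F [-0.25  0.26  0.03] q [ 0.08  0.59  1.09 -0.    1.46  1.63] gap -0.0
```

>>> apply_moves(
  plan=[
    [0, 0.5, 0.6, 0],
    [0, 1.0, 1.2, 0],
    [0, 1.6, 1.9, 0],
    [0, 2.2, 2.6, 0],
    [0, 2.6, 3.2, 0],
    [0, 2.9, 3.8, 0],
    [0, 3.0, 4.3, 0],
    [0, 3.2, 4.8, 0],
    [0, 3.3, 5.2, 0],
  ],
)

```text
time_s: 18.68
ee_pos: [0.6724, 0.0559, 0.156]
tool_rot: [1.0, 0.009, -0.0, -0.0]
contact_force: [-0.4, -0.5, 0.4]
finger_gap: -0.003
gripper_force: 0.2
```

>>> apply_moves(
  plan=[
    [0, 0, 0.1, 0],
    [0, 0, 0.3, 0],
    [0, 0, 0.4, 0],
  ],
)

```text
time_s: 19.05
ee_pos: [0.6725, 0.056, 0.1523]
tool_rot: [1.0, 0.009, 0.0, 0.0]
contact_force: [-0.6, -0.8, 0.3]
finger_gap: -0.001
gripper_force: 0.1
```

>>> apply_moves(
  plan=[
    [0, 0, 0.1, 0],
    [0, 0, 0.2, 0],
  ],
)

```text
time_s: 19.3
ee_pos: [0.6725, 0.0559, 0.1503]
tool_rot: [1.0, 0.009, 0.0, 0.0]
contact_force: [0.1, 0.6, 0.7]
finger_gap: 0.0
gripper_force: 0.1
```

>>> apply_moves(
  plan=[
    [0, 0, 0.1, 0],
    [0, 0, 0.1, 0],
  ],
)

```text
time_s: 19.55
ee_pos: [0.6724, 0.0559, 0.1492]
tool_rot: [1.0, 0.009, -0.0, -0.0]
contact_force: [1.1, 0.6, -0.7]
finger_gap: 0.002
gripper_force: 0.0
```

>>> apply_moves(
  plan=[
    [0, 0, 0.1, 0],
    [0, 0, 0.1, 0],
  ],
)

```text
time_s: 19.8
ee_pos: [0.6725, 0.056, 0.149]
tool_rot: [1.0, 0.009, 0.0, -0.0]
contact_force: [-2.2, 0.1, 4.8]
finger_gap: -0.002
gripper_force: 2.7
```

>>> apply_moves(
  plan=[
    [0, 0, 0.1, 0],
    [0, 0, 0.1, 0],
  ],
)

```text
time_s: 20.05
ee_pos: [0.6726, 0.056, 0.1489]
tool_rot: [1.0, 0.009, 0.001, -0.0]
contact_force: [-4.5, -0.6, 11.4]
finger_gap: 0.002
gripper_force: 5.5
```

```bash
python3 st.py
```

```text
t 20.05 I [[0.0353 0.0348 0.1489]] head 0.98 F [-4.46 -0.59 11.4 ] q [0.03 0.62 1.18 0.   1.34 1.58] gap 0.0
```

Same height (0.149) and 11 N as for the plain leaf, so the lipped leaf is on its stop. I'll lift, clear off and verify.

>>> apply_moves(
  plan=[
    [0, 0, -3, 0],
    [0, 0, -8, 0],
    [0, 0, -13, 0],
    [0, 0, -18, 0],
    [-5, 4, -18, 0],
    [-10, 8, -18, 0],
    [-15, 12, -18, 0],
    [-20, 16, -18, 0],
    [-25, 20, -18, 0],
    [-28, 24, -18, 0],
  ],
)

```text
time_s: 21.3
ee_pos: [0.3948, -0.1895, 0.3277]
tool_rot: [1.0, 0.009, 0.001, 0.0]
contact_force: [1.5, -0.5, -0.4]
finger_gap: 0.0
gripper_force: 0.0
```

```bash
python3 st.py; python3 - <<'E'
from pj import *; from station import *
t=read_camera("top");s=read_camera("scene");a=s.mean(2);at=t.mean(2);t0=np.load("pics/top0.npy");s0=np.load("pics/scene0.npy").mean(2)
for X in(-.02,.08):
    q=[proj("top",toW((X,y,z)))[0].round(1) for y,z in((.013,.184),(-.013,.184),(-.085,.18),(.085,.18))]
    r=int(round(q[1][1]));print("top",X,[float(v[0]) for v in q],at[r-1:r+2,215:310].mean(0).astype(int))
# scene: back edges of both leaves, lip edge
for y,top in((-.06,.18),(-.03,.18),(-.005,.184),(.03,.18),(.06,.18)):
    d=abs(y-(-.085 if y<-.02 else .085))
    P=proj("scene",toW((.115,y,top)))[0];Q=proj("scene",toW((.115,y,top+.1*d)))[0]
    u,v=int(round(P[0])),int(P[1]);print("scene",y,P.round(1),Q.round(1),"rows from",v-10,a[v-10:v+10,u].astype(int))
print("slider",at[244:248,300:330].mean(0).astype(int))
# neighbours moved? diff vs start
for nm,sl in(("rack",(slice(150,208),slice(150,183))),("box",(slice(232,284),slice(134,181))),("dropper",(slice(163,184),slice(350,374)))):
    d=np.abs(t[sl].astype(int)-t0[sl]).max(2);print(nm,"changed px",(d>40).sum(),"of",d.size)
E
```

```text
t 21.3 I [[-0.2469 -0.2056  0.3277]] head 1.0 F [ 1.49 -0.53 -0.39] q [-0.53 -0.03  1.6   0.    1.57  1.02] gap 0.0
top -0.02 [257.3, 270.6, 306.8, 220.7] [101 112 116 108 134 248 233 178 162 201 199 197 198 197 197 196 197 197
 197 197 196 196 196 196 196 196 196 196 196 196 195 194 195 196 195 194
 195 195 194 195 194 200 200  66  39  47  48  48  45  48  50  49  47  46
  41  56 137 207 195 195 194 193 193 193 193 193 194 193 193 193 193 194
 192 192 192 193 193 192 192 191 192 192 192 193 192 192 192 192 191 194
 204 180 242 216  90]
top 0.08 [255.8, 268.8, 304.5, 219.7] [113 116 112 121 156 170 174 173 195 194 192 193 193 192 193 192 192 191
 191 193 193 192 191 192 193 191 192 192 191 191 192 191 190 190 191 191
 191 191 191 193 196 154  28  43  48  49  48  46  44  48  46  46  45  44
 106 208 194 191 190 190 189 191 189 190 189 189 189 190 188 190 189 189
 190 190 188 189 189 189 189 190 189 190 188 190 189 188 188 189 205 187
 125 112 116 119 123]
scene -0.06 [281.3 211.8] [281.3 210.9] rows from 201 [170 170 170 170 170 170 170 170 169 166 152 127 106  94  89  90  89  89
  90  89]
scene -0.03 [288.7 205.9] [288.8 204. ] rows from 195 [ 68  69  69  69  72  97 140 164 168 159 134 102  88  89  89  89  89  89
  89  90]
scene -0.005 [294.8 199.7] [295.1 196.6] rows from 189 [170 169 169 170 168 160 132  89  69  67  73  98 119 100  88  89  89  89
  88  89]
scene 0.03 [302.7 194.7] [302.9 192.8] rows from 184 [169 169 169 169 169 169 169 169 167 155 125  96  92  90  88  87  87  87
  88  88]
scene 0.06 [309.3 189.4] [309.4 188.6] rows from 179 [ 64  69  90 134 161 158 165 169 167 158 132 101  90  87  87  86  87  87
  86  87]
slider [139 100 152 251 254 252 251 251 251 251 252 254 254 156 238 254 254 254
 183 221 219 219 219 222 224  98  40  50  52  50]
rack changed px 0 of 1914
box changed px 0 of 2444
dropper changed px 0 of 504
```

```bash
python3 -c "
from station import *
print(sign_off())"
```

```text
the job is handed in; nothing more can be done
None
```

The job is handed in. Camera readings at the end show the filter slider at its first stop, both leaves flat with the lip lying over the plain leaf's edge, and the rack, slide box and dropper unmoved. The closed leaves hid the chamber slide, so I could not check it, but nothing touched it.

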